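Calliper the largest salvaged bearing

TASK

Gauge the outside diameter of the largest of the three ball bearings: open the bench caliper, put that bearing flat on the bench between its long jaws, and slide the caliper shut until both jaws bear firmly on the bearing, about as hard as a thumb would push and no harder. Leave the caliper closed on the bearing so the size can be read off, let go, and leave the other two bearings and everything else where they are.

Things in the scene. Friction and masses are not known exactly. Their poses are not given: they have to be found in the camera images.
- fixed_jaw: Fixed long jaw of a caliper lying flat, jaws towards the robot. Origin on its upright measuring face, half-way along the 60 mm blade, 9 mm above the bench. +y: square to the face, to the moving jaw; +x: from the tip (x = -30 mm) to the root at the beam (x = +30 mm); z up. Blade 6 to 12 mm above the bench, free below, on the -y side of the face, 5 mm wide at the tip, 20 at the root.
- moving_jaw: Moving long jaw, mirror image of the fixed one, carried by the slider. Origin on its measuring face, half-way along the blade, 9 mm above the bench; axes parallel to the fixed jaw's; its blade lies on the +y side of its face.
- caliper: The caliper's stand, fixed to the bench, its place and angle vary. Origin on the bench under the beam's centreline, in line with the fixed jaw's face, 38 mm to +x of the fixed jaw's origin; axes parallel to it. Beam 16 mm wide along +y, top 11 mm high, foot plate below it; neither reaches nearer the jaws than x = -8 mm. The head at y < 0 is 12 mm high. Clamp at y = 260 to 305 mm, 32 mm high.
- slider (a joint): How far the caliper is open: the gap between the long jaws in m, 0 shut, 0.150 at its stop. It slides along the fixed jaw's y axis with about 2 N of friction and stays where it is left. 10 to 40 mm open at the start. A good measuring push puts 3 to 15 N on the part.
- slider_housing (a point): Centre of the slider's dark housing, a box 60 mm along the beam and 36 across, 12 to 24 mm above the bench (point at 18 mm), 40 mm to +y of the moving jaw's face, on the beam's centreline. Its end faces can be pushed along the beam, or it can be gripped end to end. A frame 28 mm wide, 12 mm high, lies under it from the jaw's face to 6 mm past the housing's far end.
- bearing_large_center (a point): Centre (half-way up, 7.5 mm) of the largest ball bearing, a steel ring lying flat: outside diameter 52, bore 25, height 15 mm, 130 g. Its z axis is its axis.
- bearing_medium_center (a point): Centre of the middle bearing, lying flat: outside diameter 35, bore 15, height 11 mm. To be left alone.
- bearing_small_center (a point): Centre of the smallest bearing, lying flat: outside diameter 30, bore 10, height 9 mm. To be left alone.
- junction_box_center (a point): Centre of a loose light-grey junction box, 80 x 120 mm and 57 mm high. To be left alone.
- contactor_center (a point): Centre of a loose contactor, a black block with a pale upper part, 78 x 45 mm and 68 mm high. To be left alone.
- parts_bin: Underside centre of a blue parts bin, fixed, 216 x 146 mm over its rim, 75 mm high.
Mind the look-alikes: they are no part of the job. What is shaped like the part that bears bearing_large_center but blue, brown or yellow is not meant.

How it is judged:
On the way, in this order (a step that is already met when the one before it is completed fails the run):
1. the caliper is open and the largest bearing lies flat on the bench between its long jaws (value of joint slider above 0.054 m and x of bearing_large_center in the frame of fixed_jaw between -0.029 and 0.01 m and y of bearing_large_center in the frame of fixed_jaw above 0.022 m and y of bearing_large_center in the frame of moving_jaw below -0.022 m and height (world z) of bearing_large_center below 0.0105 m and angle between bearing_large_center's own z axis and vertical below 0.1 rad), for 0.2 s.
2. both jaws bear on the bearing with at least 1.5 N (contact force between each of moving_jaw, fixed_jaw and bearing_large above 1.5 N), for 0.2 s.
At the end, for the whole second after the job is handed in: The largest bearing lies flat on the bench with its centre within 1.5 mm of 26 mm from the fixed jaw's face and between the blades (at least 1 mm inside the tips), the caliper is closed on it (opening 50 to 53.5 mm), and all is at rest (value of joint slider between 0.05 and 0.0535 m and y of bearing_large_center in the frame of fixed_jaw between 0.0245 and 0.0275 m and x of bearing_large_center in the frame of fixed_jaw between -0.029 and 0.01 m and height (world z) of bearing_large_center below 0.0105 m and angle between bearing_large_center's own z axis and vertical below 0.1 rad and linear speed of bearing_large below 0.02 m/s); the robot touches nothing.
It fails at once if the bearing is squeezed by the moving jaw with more than 30 N (contact force between moving_jaw and bearing_large above 30 N).
It fails at once if another bearing is moved by more than 20 mm (distance of any of bearing_medium_center, bearing_small_center from where it was at the start of the episode above 0.02 m).
It fails at once if the junction box or the contactor is moved by more than 20 mm (distance of any of junction_box_center, contactor_center from where it was at the start of the episode above 0.02 m).
It also fails if it takes over 62 s, if anything falls off the work surface, if the arm or the gripper's body presses on something with over 40 N, if the wrist force passes 120 N, or if a joint passes its speed limit or range.

ROBOT

A 6-joint arm with a two-finger parallel gripper is mounted at the origin on the work surface. World frame = base frame: x ahead of the robot, y to its left, z up, the work surface at z = 0. Lengths are in m, angles in rad, forces in N, time in s.
With the tool pointing down it reaches from about 0.275 to 0.725 m from the base axis. Payload 5.6 kg.
Tool frame: the origin (TCP) lies at the centre of the arm's flange, where the gripper is bolted on; the fingertips stand 173 mm ahead of it and the grasp point (between the pads) lies 155 mm ahead of it; z points along the fingers, x is the direction in which the jaws open and shut, and the axes are right-handed (so a half turn about z gives the same grasp; the last joint's range is limited). The gripper opens to 85 mm and grips with 20 to 120 N. Pads are 22 mm wide; open, the fingers measure 114 mm over their backs; the gripper's body (76 mm by 85 mm) begins 54 mm behind the grasp point. The pads swing forward as they close: fully open they stand 13 mm farther back than shut.
Start: joints at [1.547, 0.255, 0.108, 0, -1.424, -0.285], TCP at [0.167, 0.524, 0.405] pointing down, gripper open.
Joint ranges: [-2.95, 2.95], [-1.21, 1.97], [-1.09, 1.5], [-2.87, 1.71], [-2.94, -0.07], [-3.05, 3.05]. Speed limits (rad/s): [2.57, 2.57, 3.14, 3.14, 3.14, 3.14].

INTERFACE

Orientations are given as [roll, pitch, yaw] about the fixed x, y, z axes, in that order (R = Rz(yaw) Ry(pitch) Rx(roll)).
In Python, from plant import r gives the robot as it stands.
- The arm moves only by the tool apply_moves, never from a script. Its argument "steps" is one flat list of numbers, 7 for each row, row after row: the shift along the tool's x, y, z in units of 30 mm (1.0 is 30 mm), then the turn, a rotation vector about the tool's x, y, z in units of 6 degrees (1.0 is 6 degrees), then the opening, from -1 (shut) to 1 (fully open). In form: [dx, dy, dz, ax, ay, az, gripper, dx, dy, dz, ax, ay, az, gripper, ...]. A call has exactly 5 rows; each row is the pose to reach, as a shift and turn from the pose commanded when the call began, along the tool's axes at that moment; what a row does not reach only later rows make up. A row lasts 1/12 s, in which the tool goes at most 41.7 mm and 7.16 degrees, less where a joint would pass 70% of its speed; a pose out of reach is approached as far as the arm can. A call with a gripper value outside its range is refused whole. The fingers move at their own pace and stop on an object; the grip force is fixed at half the most. Time passes only in rows, so rows that repeat a pose let the fingers close, or fill a call up. It gives the time, the measured TCP pose, the force and the opening at its end, in the units of the state.
- r.observe(): the state, without advancing time (a new reading comes with each control period).
- r.read_camera(name): name is "side" or "top" or "wrist"; returns (picture, depth): 384x512x3 uint8, red, green, blue; 384x512 float32, m along the optical axis (not along the pixel's ray), 0 where there is no reading.
- r.camera_params(name): a dict with "fovy" (degrees; the focal length in pixels is half the picture's height over the tangent of half this angle, whatever the lens; pixels are square), "cx", "cy" (the principal point, pixels), "distortion" ([k1, k2, p1, p2, k3] as OpenCV has them; the pictures are not rectified), "xyz" and "orientation" of the camera in the world. Camera axes: x right, y down, z forward; pixel columns grow to the right and rows downward; lengths in m; the calibration is good to about 2 mm. A picture is of the moment at which its call begins: read the wrist's pose just before it. camera_params takes no time and is no camera call; for the wrist camera it gives the pose at the moment of the call.
- r.close_job(): hands the job in, once; it reports no verdict.
The state is a dict: "time_s": time; "joint_positions": joint angles; "qd": joint speeds; "effort": joint torques, N m; "ee_pos": TCP position; "tcp_rot": TCP orientation; "ft_force": force on the tool from outside, world axes, zero at the start; "torque": the same for the moment, N m; "grip_width": finger opening in m.
Only numpy, scipy, OpenCV 4.12 (cv2) and the standard library are available. Lean on these libraries where they do the work, as an engineer would, in place of code of your own. Each camera call takes 0.05 s, during which the arm holds its last target.

## Working session

There is one attempt and no reset: what is moved stays moved. The work goes in short steps, Python scripts to look and compute and a tool call to move; the robot and the scene stay as the last step left them, time stands still between calls to the robot, and variables do not carry over. Pictures are saved under pics/ and viewed, and the job is handed in when it is done.

Besides the shell and the picture viewer there is one more tool, called after "Request:" as a command line: name --argument value ..., lists and objects as JSON in quotes. apply_moves: Moves the arm, as the interface text tells. Its arguments: {"type":"object","properties":{"steps":{"type":"array"}},"required":["steps"]}

```bash
ls; mkdir -p pics; python3 - <<'E'
from plant import r
import cv2,numpy as np
print(r.observe())
for n in("side","top","wrist"):
    print(n,r.camera_params(n))
    p,d=r.read_camera(n); cv2.imwrite(f"pics/{n}0.png",p[:,:,::-1]); np.save(f"pics/{n}0d.npy",d)
E
```

```text
pics
{'time_s': 0.0, 'joint_positions': array([ 1.54657860e+00,  2.55777617e-01,  1.07013112e-01, -4.87761035e-04,
       -1.42390518e+00, -2.84589088e-01]), 'qd': array([-0.00081035,  0.00037055,  0.00056411,  0.00024612,  0.00252336,
        0.00068438]), 'effort': array([ 1.61278032e-03, -3.86635637e+01,  2.37934542e+01,  5.36460310e+00,
       -6.15272031e-03, -3.06986479e-06]), 'ee_pos': array([0.1670432 , 0.52385304, 0.40378073]), 'tcp_rot': array([-3.14152965e+00, -1.93345857e-03, -1.87967504e+00]), 'ft_force': array([-0.08822951, -0.78920038,  0.41038746]), 'torque': array([-0.01353751,  0.02519626,  0.05251898]), 'grip_width': 0.0859074186923371}
side {'fovy': 46.42243911892517, 'cx': 250.94671966565954, 'cy': 187.9153071641905, 'distortion': array([-0.10623946,  0.        ,  0.        ,  0.        ,  0.        ]), 'xyz': array([0.26609978, 0.79849565, 0.8204443 ]), 'orientation': array([-2.30864871, -0.02100973, -2.77156294])}
top {'fovy': 47.33146488320077, 'cx': 256.55364213383757, 'cy': 194.44635537312416, 'distortion': array([0.0065981, 0.       , 0.       , 0.       , 0.       ]), 'xyz': array([0.45582004, 0.03285098, 1.49998444]), 'orientation': array([-3.07984159, -0.00841341, -1.55815942])}
wrist {'fovy': 65.12359126870581, 'cx': 256.7386506844143, 'cy': 189.9276769989688, 'distortion': array([-0.07843795,  0.        ,  0.        ,  0.        ,  0.        ]), 'xyz': array([0.22925741, 0.50362783, 0.3731538 ]), 'orientation': array([ 2.87808946e+00, -1.99150569e-03, -1.87944033e+00])}
```

View pics/top0.png

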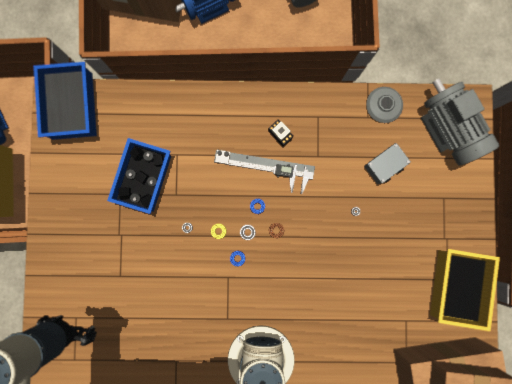

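View pics/side0.png

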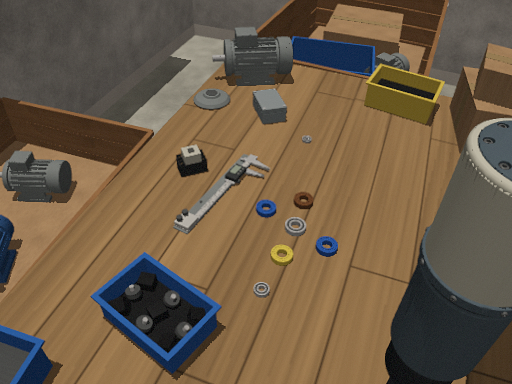

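View pics/wrist0.png

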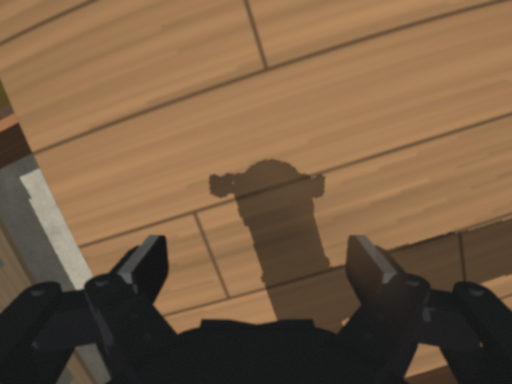

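Large-bearing candidates in the top view: grey ring (247,232), blue (258,206), blue (238,258), yellow (218,231), brown (276,230), small grey (186,228), small grey (356,211). I choose the grey one at (247,232). Next I check it in a crop and measure it.

```bash
cat > h.py <<'E'
import numpy as np,cv2
from scipy.spatial.transform import Rotation as R
def cam(p):
    f=192/np.tan(np.radians(p['fovy'])/2)
    K=np.array([[f,0,p['cx']],[0,f,p['cy']],[0,0,1.]])
    return K,np.array(p['distortion']),R.from_euler('xyz',p['orientation']).as_matrix(),np.array(p['xyz'])
def ray(p,uv,z):
    K,D,M,t=cam(p)
    n=cv2.undistortPoints(np.array(uv,float).reshape(-1,1,2),K,D).reshape(-1,2)
    d=np.c_[n,np.ones(len(n))]@M.T
    return t+d*((z-t[2])/d[:,2])[:,None]
def proj(p,X):
    K,D,M,t=cam(p)
    Xc=(np.array(X,float).reshape(-1,3)-t)@M
    return cv2.projectPoints(Xc,np.zeros(3),np.zeros(3),K,D)[0].reshape(-1,2)
E
python3 - <<'E'
from h import *
from plant import r
im=cv2.imread('pics/top0.png')
c=im[135:275,170:370]; cv2.imwrite('pics/topc.png',cv2.resize(c,None,fx=4,fy=4,interpolation=cv2.INTER_CUBIC))
im=cv2.imread('pics/side0.png')
c=im[140:310,160:330]; cv2.imwrite('pics/sidec.png',cv2.resize(c,None,fx=3.5,fy=3.5,interpolation=cv2.INTER_CUBIC))
p=r.camera_params('top')
for n,u in dict(L=(247,232),b1=(258,206),b2=(238,258),y=(218,231),br=(276,230),a=(186,228),b=(356,211)).items(): print(n,ray(p,[u],.007)[0].round(3))
p=r.camera_params('side')
print('sideL',ray(p,[(296,226)],.007))
E
```

```text
L [0.42  0.052 0.007]
b1 [0.509 0.016 0.007]
b2 [0.332 0.081 0.007]
y [0.422 0.151 0.007]
br [ 0.428 -0.046  0.007]
a [0.431 0.259 0.007]
b [ 0.496 -0.319  0.007]
sideL [[0.41967034 0.04610088 0.007     ]]
```

View pics/topc.png

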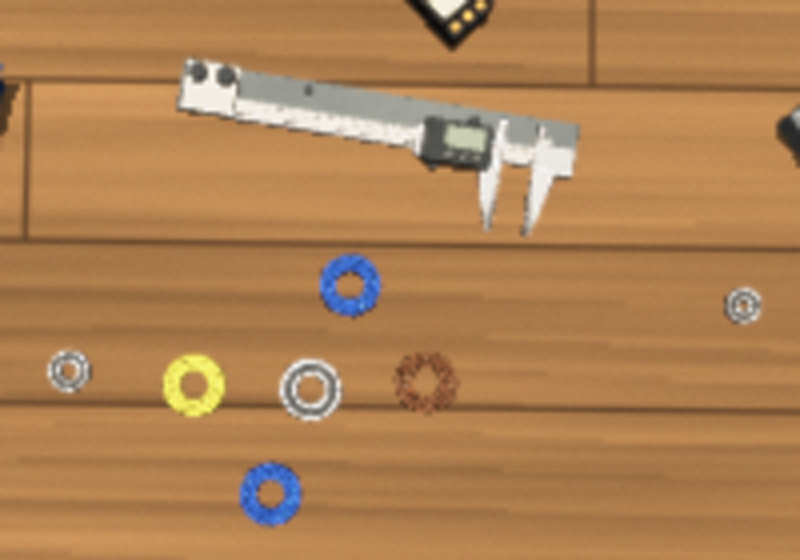

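View pics/sidec.png

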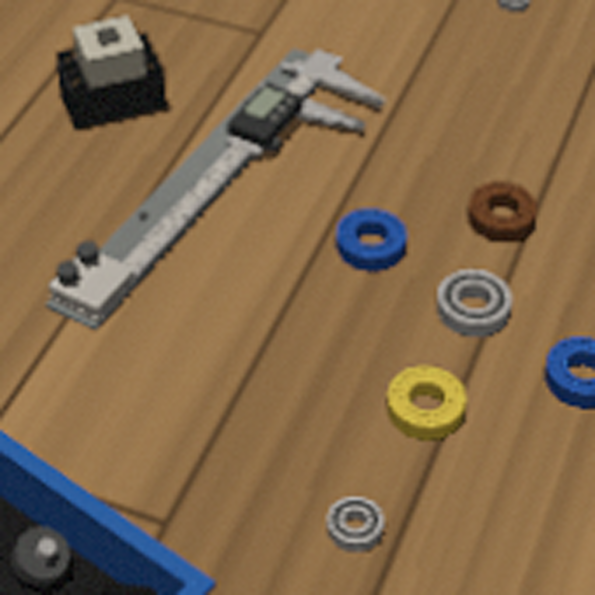

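The crop confirms the grey ring at (247,232): bright, about 52 mm and the largest of the greys. Now I move the wrist camera over the scene.

Request:
apply_moves --steps '[0.9,-0.98,0,0,0,0,1,1.8,-1.96,0,0,0,0,1,2.7,-2.94,0,0,0,0,1,3.6,-3.92,0,0,0,0,1,4.5,-4.9,0,0,0,0,1]'

```text
time_s: 0.57
ee_pos: [0.2665, 0.3489, 0.4045]
tcp_rot: [3.142, -0.0, -1.879]
ft_force: [1.2, 0.1, 0.6]
grip_width: 0.0853
```

Request:
apply_moves --steps '[0.9,-0.98,0,0,0,0,1,1.8,-1.96,0,0,0,0,1,2.7,-2.94,0,0,0,0,1,3.6,-3.92,0,0,0,0,1,4.5,-4.9,0,0,0,0,1]'

```text
time_s: 0.98
ee_pos: [0.3654, 0.1754, 0.4048]
tcp_rot: [-3.142, 0.0, -1.879]
ft_force: [1.0, 0.1, -0.0]
grip_width: 0.0854
```

Request:
apply_moves --steps '[0.9,-0.98,0,0,0,0,1,1.8,-1.96,0,0,0,0,1,2.7,-2.94,0,0,0,0,1,3.6,-3.92,0,0,0,-0.8,1,4.5,-4.9,0,0,0,-1.6,1]'

```text
time_s: 1.4
ee_pos: [0.4646, 0.0021, 0.4047]
tcp_rot: [-3.142, 0.0, -1.708]
ft_force: [1.6, 0.9, 0.8]
grip_width: 0.0852
```

```bash
cat > snap.py <<'E'
import sys
from h import *
from plant import r
n,tag=sys.argv[1:3]
o=r.observe();p=r.camera_params(n);im,d=r.read_camera(n)
cv2.imwrite(f'pics/{tag}.png',im[:,:,::-1]);np.save(f'pics/{tag}.npy',dict(p=p,d=d,o=o),allow_pickle=True)
print(o['time_s'],o['ee_pos'].round(4),o['tcp_rot'].round(4),o['joint_positions'].round(2),o['ft_force'].round(2),o['grip_width'])
E
python3 snap.py wrist w1
```

```text
1.4 [0.4646 0.0021 0.4047] [-3.1416e+00  2.0000e-04 -1.7083e+00] [ 0.34  0.08 -0.1  -0.   -1.39  1.09] [1.62 0.89 0.79] 0.08517889440693002
```

View pics/w1.png

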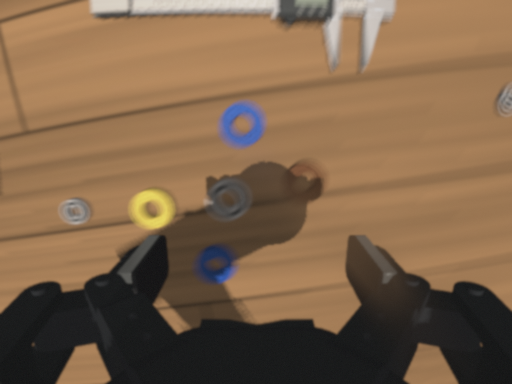

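Request:
apply_moves --steps '[0.5,-1.0,0.6,0,0,0,1,1.0,-2.0,1.2,0,0,0,1,1.5,-2.9,1.7,0,0,0,1,1.5,-2.9,1.7,0,0,0,1,1.5,-2.9,1.7,0,0,0,1]'

```text
time_s: 1.87
ee_pos: [0.5445, -0.0536, 0.3514]
tcp_rot: [3.137, -0.001, -1.714]
ft_force: [-0.3, -0.7, -0.1]
grip_width: 0.0855
```

```bash
python3 snap.py wrist w2
```

```text
1.8667 [ 0.5445 -0.0536  0.3514] [ 3.1372e+00 -1.2000e-03 -1.7144e+00] [ 0.19  0.27 -0.   -0.   -1.3   1.24] [-0.3  -0.67 -0.13] 0.08547912761617095
```

View pics/w2.png

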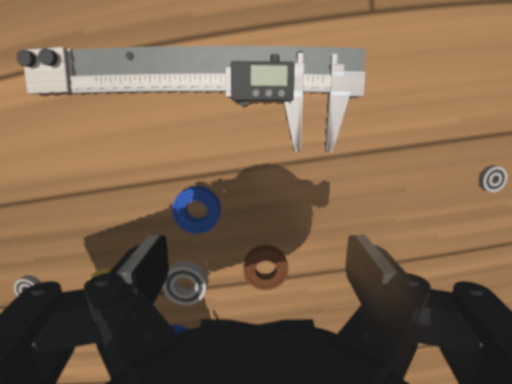

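```bash
python3 - <<'E'
from h import *
im=cv2.imread('pics/w2.png')
cv2.imwrite('pics/w2c.png',cv2.resize(im[35:165,220:380],None,fx=5,fy=4.6,interpolation=cv2.INTER_CUBIC))
cv2.imwrite('pics/w2d.png',cv2.resize(im[35:115,10:240],None,fx=3.4,fy=3.4,interpolation=cv2.INTER_CUBIC))
E
```

```text
(no output)
```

View pics/w2c.png

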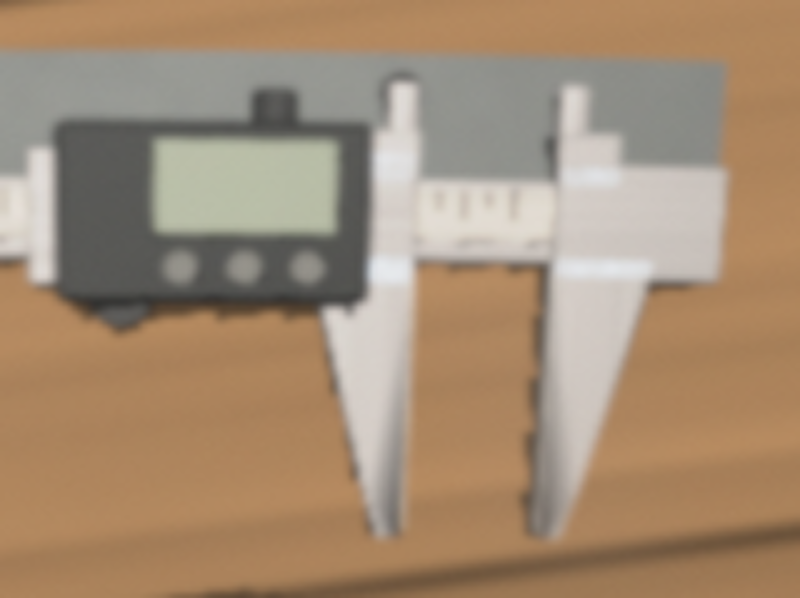

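View pics/w2d.png

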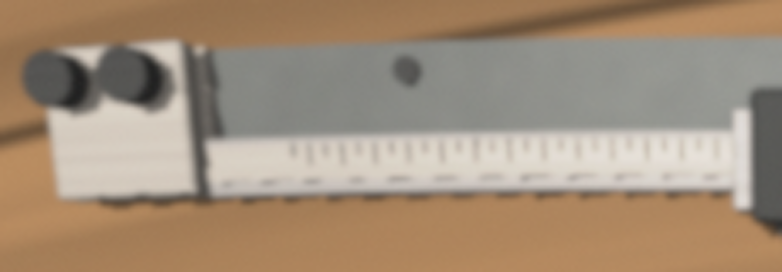

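```bash
python3 - <<'E'
from h import *
s=np.load('pics/w2.npy',allow_pickle=True).item();p=s['p'];d=s['d']
def q(n,uv,z):
    X=ray(p,[uv],z)[0]; 
    print(n,X.round(4)); return X
c=lambda a,b:(220+a/5,35+b/4.6)
a=q('beamL',(70.9,92.6),.011);b=q('beamR',(318,92.),.011)
y=a-b;y/=np.linalg.norm(y);x=np.array([y[1],-y[0],0]);print('yaw deg',np.degrees(np.arctan2(x[1],x[0])),np.arctan2(x[1],x[0]))
pts=dict(fixtop_tip=(c(548,530),.012),fixtop_root=(c(558,265),.012),fixbot_tip=(c(531,530),.006),movtop_tip=(c(405,530),.012),movtop_root=(c(415,265),.012),
 hous_ll=(c(62,297),.024),hous_lr=(c(362,303),.024),hous_ul=(c(55,122),.024),hous_ur=(c(370,125),.024),beamtip_edge=(c(500,180),.011))
o=q('fixtip',pts['fixtop_tip'][0],.012)
for k,(uv,z) in pts.items():
    X=q(k,uv,z); print('    rel fixtip x %.4f y %.4f'%((X-o)@x,(X-o)@y))
print('beamR rel',(b-o)@x,(b-o)@y)
# depth check
for k in('hous_ll','fixtop_tip'):
    print(k,d[90,260])
# bearing
im=cv2.imread('pics/w2.png')
for n,uv in dict(L=(186,284),blue=(196,210),br=(266,267)).items(): q(n,uv,.015)
t=np.load('pics/w1.npy',allow_pickle=True).item()
for n,uv in dict(L=(229,200)).items(): print('w1',ray(t['p'],[uv],.015))
E
```

```text
beamL [0.6536 0.121  0.011 ]
beamR [ 0.6157 -0.1259  0.011 ]
yaw deg -8.73404862755131 -0.1524379055800623
fixtip [ 0.5564 -0.1321  0.012 ]
fixtop_tip [ 0.5564 -0.1321  0.012 ]
    rel fixtip x 0.0000 y 0.0000
fixtop_root [ 0.6133 -0.1391  0.012 ]
    rel fixtip x 0.0573 y 0.0017
fixbot_tip [ 0.5559 -0.1299  0.006 ]
    rel fixtip x -0.0009 y 0.0021
movtop_tip [ 0.5606 -0.1027  0.012 ]
    rel fixtip x -0.0004 y 0.0297
movtop_root [ 0.6171 -0.1109  0.012 ]
    rel fixtip x 0.0568 y 0.0301
hous_ll [ 0.6199 -0.0418  0.024 ]
    rel fixtip x 0.0490 y 0.0989
hous_lr [ 0.6106 -0.0982  0.024 ]
    rel fixtip x 0.0484 y 0.0417
hous_ul [ 0.654 -0.046  0.024]
    rel fixtip x 0.0834 y 0.0999
hous_ur [ 0.6452 -0.1038  0.024 ]
    rel fixtip x 0.0835 y 0.0414
beamtip_edge [ 0.6323 -0.1296  0.011 ]
    rel fixtip x 0.0746 y 0.0140
beamR rel 0.05765423337626601 0.01508729925319845
hous_ll 0.2817328
fixtop_tip 0.2817328
L [0.4251 0.0464 0.015 ]
blue [0.5131 0.0163 0.015 ]
br [ 0.4343 -0.0491  0.015 ]
w1 [[0.42515572 0.04218169 0.015     ]]
```

```bash
python3 - <<'E'
from h import *
s=np.load('pics/w2.npy',allow_pickle=True).item();p=s['p'];d=s['d']
K,D,M,t=cam(p)
for uv in [(160,242),(162,250),(150,250),(352,242),(360,245),(355,265),(140,270),(160,275)]:
    n=cv2.undistortPoints(np.array([[uv]],float),K,D)[0,0]
    X=t+M@(np.array([n[0],n[1],1])*d[uv[1],uv[0]])
    T=R.from_euler('xyz',s['o']['tcp_rot']).as_matrix().T@(X-s['o']['ee_pos'])
    print(uv,T.round(4))
# target
H=np.array([.6324,-.0725]);dl=np.r_[H-s['o']['ee_pos'][:2],0]
T=R.from_euler('xyz',s['o']['tcp_rot']).as_matrix().T@dl
print(T/.03)
E
```

```text
(160, 242) [-0.0427 -0.0086  0.1523]
(162, 250) [-0.0425 -0.0042  0.1532]
(150, 250) [-0.0434 -0.0099  0.1416]
(352, 242) [ 0.0428 -0.0083  0.1529]
(360, 245) [ 0.0434 -0.0109  0.1444]
(355, 265) [4.320e-02 1.000e-04 1.474e-01]
(140, 270) [-0.0427 -0.0086  0.1279]
(160, 275) [-0.0418  0.004   0.1456]
[ 0.20493562 -2.98994677 -0.01289672]
```

Request:
apply_moves --steps '[0.1,-1.0,0.7,0,0,0,1,0.2,-2.0,1.4,0,0,0.09,1,0.2,-3.0,2.1,0,0,0.09,1,0.2,-3.0,3.3,0,0,0.09,1,0.2,-3.0,4.5,0,0,0.09,1]'

```text
time_s: 2.33
ee_pos: [0.6335, -0.0705, 0.2192]
tcp_rot: [-3.137, 0.001, -1.721]
ft_force: [-0.3, 0.2, -1.3]
grip_width: 0.0855
```

```bash
python3 snap.py wrist w3
```

```text
2.3333 [ 0.6335 -0.0705  0.2192] [-3.1370e+00  1.1000e-03 -1.7207e+00] [ 0.13  0.53  0.04  0.   -1.07  1.29] [-0.31  0.21 -1.33] 0.08551185205712546
```

View pics/w3.png

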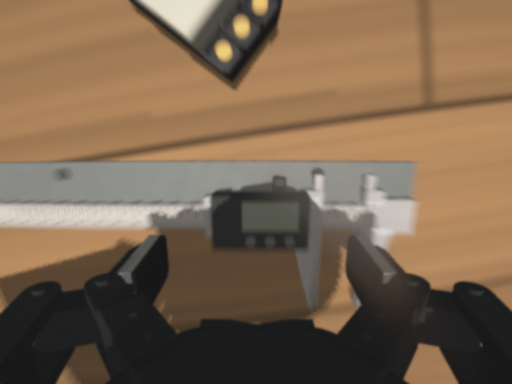

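Request:
apply_moves --steps '[0,0,0.5,0,0,0,1,0,0,1.0,0,0,0,1,0,0,1.3,0,0,0,1,0,0,1.43,0,0,0,1,0,0,1.43,0,0,0,1]'

```text
time_s: 2.8
ee_pos: [0.6321, -0.0708, 0.1764]
tcp_rot: [-3.142, -0.0, -1.721]
ft_force: [-1.1, -0.3, 0.2]
grip_width: 0.0853
```

Request:
apply_moves --steps '[-0.15,0,0,0,0,0,1,-0.3,0,0,0,0,0,1,-0.45,0,0,0,0,0,1,-0.6,0,0,0,0,0,1,-0.75,0,0,0,0,0,1]'

```text
time_s: 3.22
ee_pos: [0.636, -0.0488, 0.1767]
tcp_rot: [-3.14, -0.0, -1.721]
ft_force: [0.1, -3.0, 2.2]
grip_width: 0.0854
```

```bash
python3 snap.py wrist w4
```

```text
3.2167 [ 0.636  -0.0488  0.1767] [-3.1402e+00 -5.0000e-04 -1.7210e+00] [ 0.17  0.58 -0.01  0.   -0.99  1.25] [ 0.13 -3.03  2.21] 0.08537242636305446
```

View pics/w4.png

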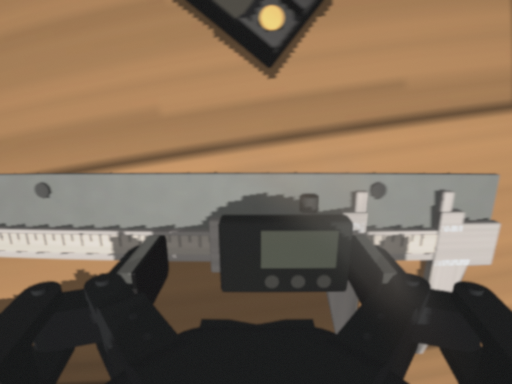

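Request:
apply_moves --steps '[-0.3,0,0,0,0,0,1,-0.6,0,0,0,0,0,1,-0.9,0,0,0,0,0,1,-1.2,0,0,0,0,0,1,-1.35,0,0,0,0,0,1]'

```text
time_s: 3.68
ee_pos: [0.6419, -0.0075, 0.1758]
tcp_rot: [-3.142, 0.0, -1.721]
ft_force: [0.7, -2.3, 1.7]
grip_width: 0.0853
```

Request:
apply_moves --steps '[0.15,0,0,0,0,0,1,0.3,0,0,0,0,0,1,0.35,0,-0.7,0,0,0,1,0.35,0,-1.6,0,0,0,1,0.35,0,-2.5,0,0,0,1]'

```text
time_s: 4.1
ee_pos: [0.6395, -0.0201, 0.2505]
tcp_rot: [3.139, -0.0, -1.722]
ft_force: [1.3, -0.8, 0.7]
grip_width: 0.0853
```

```bash
python3 snap.py wrist w5; python3 - <<'E'
from h import *
o=np.load('pics/w5.npy',allow_pickle=True).item()['o']
e=R.from_euler('xyz',o['tcp_rot']).as_matrix()
print(e.T@np.array([.425-o['ee_pos'][0],.045-o['ee_pos'][1],0])/.03)
E
```

```text
4.1 [ 0.6395 -0.0201  0.2505] [ 3.1387e+00 -3.0000e-04 -1.7224e+00] [ 0.21  0.51  0.09 -0.   -1.16  1.21] [ 1.29 -0.79  0.75] 0.08527043544677168
[-1.06568219  7.39549928  0.02100569]
```

View pics/w5.png

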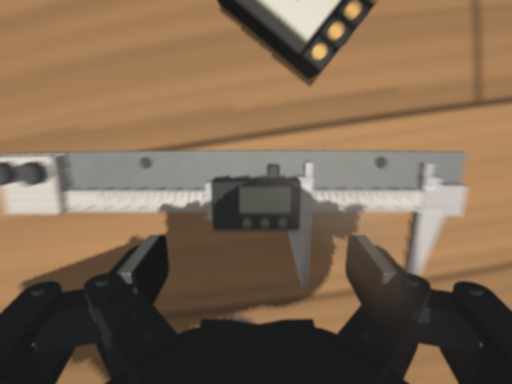

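Caliper is open: the moving jaw tip is at (303,283) and the fixed tip at (415,272). Next I go to the bearing, turning the gripper a quarter turn on the way.

Request:
apply_moves --steps '[-0.1,1.1,0,0,0,1.1,1,-0.3,2.2,0,0,0,2.2,1,-0.5,3.3,0,0,0,3.3,1,-0.7,4.4,0,0,0,4.4,1,-0.9,5.5,0,0,0,5.5,0.8]'

```text
time_s: 4.57
ee_pos: [0.4792, 0.0318, 0.2503]
tcp_rot: [3.141, 0.0, -2.304]
ft_force: [-0.1, 0.0, 0.1]
grip_width: 0.0773
```

Request:
apply_moves --steps '[0,0,-0.3,0,0,1.1,0.8,0,0,-0.6,0,0,2.2,0.8,0,0,-0.9,0,0,3.3,0.8,0,0,-1.0,0,0,4.4,0.7,0,0,-1.0,0,0,5.5,0.65]'

```text
time_s: 4.98
ee_pos: [0.481, 0.0318, 0.2816]
tcp_rot: [3.141, 0.002, -2.88]
ft_force: [-0.6, 0.7, -0.9]
grip_width: 0.0703
```

Request:
apply_moves --steps '[0,0,0,0,0,1.1,0.65,0,0,0,0,0,2.2,0.65,0,0,0,0,0,3.3,0.65,0,0,0,0,0,4.0,0.65,0,0,0,0,0,4.0,0.65]'

```text
time_s: 5.4
ee_pos: [0.4808, 0.0317, 0.2805]
tcp_rot: [3.141, -0.001, 2.987]
ft_force: [0.5, -0.2, -1.1]
grip_width: 0.0704
```

```bash
python3 snap.py wrist w6; python3 - <<'E'
from h import *
o=np.load('pics/w6.npy',allow_pickle=True).item()['o']
e=R.from_euler('xyz',o['tcp_rot']).as_matrix()
print(e.T@np.array([.425-o['ee_pos'][0],.045-o['ee_pos'][1],0])/.03)
E
```

```text
5.4 [0.4808 0.0317 0.2805] [ 3.1411e+00 -5.0000e-04  2.9875e+00] [ 0.39  0.2  -0.29 -0.   -1.08 -0.55] [ 0.52 -0.23 -1.09] 0.07042230959735979
[1.90492535e+00 1.54411247e-01 1.09082259e-03]
```

View pics/w6.png

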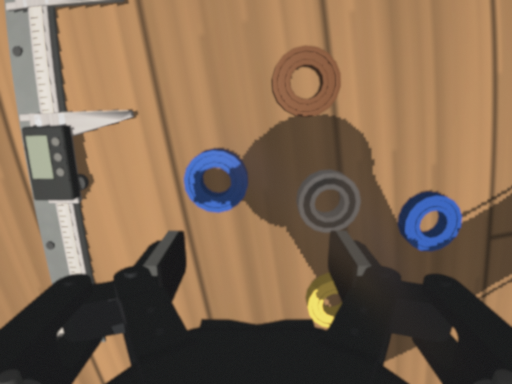

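```bash
python3 - <<'E'
from h import *
s=np.load('pics/w6.npy',allow_pickle=True).item();p=s['p'];o=s['o']
X=ray(p,[(330,200)],.015)[0];print(X)
for a,b in(((299,200),(361,199)),((329,170),(331,231))):
    A=ray(p,[a,b],.014);print('dia',np.linalg.norm(A[0]-A[1]),A.mean(0))
e=R.from_euler('xyz',o['tcp_rot']).as_matrix()
print(e.T@np.array([X[0]-o['ee_pos'][0],X[1]-o['ee_pos'][1],0])/.03)
im=cv2.imread('pics/w6.png');cv2.imwrite('pics/w6c.png',cv2.resize(im[150:250,270:390],None,fx=5,fy=5,interpolation=cv2.INTER_CUBIC))
E
```

```text
[0.42165676 0.04674794 0.015     ]
dia 0.05153047908698896 [0.42126629 0.04668939 0.014     ]
dia 0.05291175658197077 [0.4214831  0.04828976 0.014     ]
[2.02398912e+00 1.94880916e-01 1.17393109e-03]
```

View pics/w6c.png

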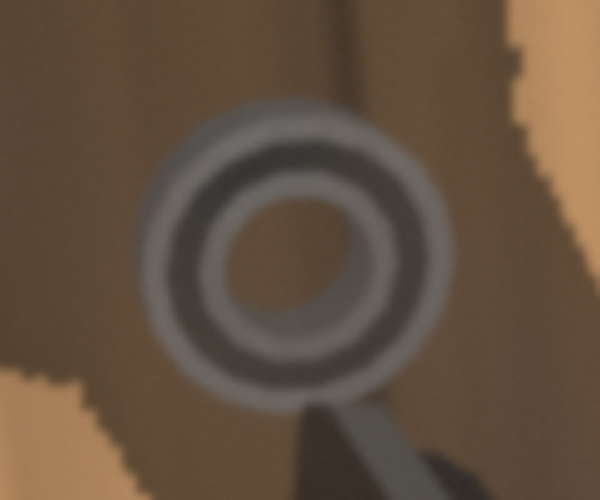

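```bash
python3 - <<'E'
from h import *
s=np.load('pics/w6.npy',allow_pickle=True).item();p=s['p'];d=s['d']
K,D,M,t=cam(p);e=R.from_euler('xyz',s['o']['tcp_rot']).as_matrix()
def scan(s,vr,ur):
    p=s['p'];d=s['d'];K,D,M,t=cam(p);e=R.from_euler('xyz',s['o']['tcp_rot']).as_matrix()
    uv=np.array([(u,v) for v in range(*vr) for u in range(*ur)])
    n=cv2.undistortPoints(uv.reshape(-1,1,2).astype(float),K,D)[:,0]
    X=t+(np.c_[n,np.ones(len(n))]*d[uv[:,1],uv[:,0]][:,None])@M.T
    T=(X-s['o']['ee_pos'])@e
    T=T[(T[:,2]<.19)&(T[:,2]>.1)]
    print(np.percentile(T[:,2],[90,97,99]), len(T))
scan(s,(225,290),(150,195));scan(s,(225,290),(325,370))
s=np.load('pics/w2.npy',allow_pickle=True).item()
scan(s,(230,290),(130,175));scan(s,(230,290),(340,385))
print(ray(np.load('pics/w6.npy',allow_pickle=True).item()['p'],[(329.6,202.4)],.015))
E
```

```text
[0.15878074 0.16259816 0.16428232] 1895
[0.15791974 0.16241071 0.16433101] 2110
[0.15442381 0.15789636 0.1592834 ] 1854
[0.15439985 0.15794018 0.15919809] 1890
[[0.42216772 0.04875522 0.015     ]]
```

Request:
apply_moves --steps '[0.9,0.1,0,0,0,0,0.65,1.7,0.2,0,0,0,0,0.65,2.01,0.26,0.6,0,0,0,0.65,2.01,0.26,1.4,0,0,0,0.65,2.01,0.26,2.2,0,0,0,0.65]'

```text
time_s: 5.87
ee_pos: [0.4221, 0.0489, 0.2147]
tcp_rot: [3.14, 0.002, 2.994]
ft_force: [-0.2, -0.1, -1.0]
grip_width: 0.0707
```

Request:
apply_moves --steps '[0,0,0.4,0,0,0,0.65,0,0,0.8,0,0,0,0.65,0,0,1.1,0,0,0,0.65,0,0,1.35,0,0,0,0.65,0,0,1.35,0,0,0,0.65]'

```text
time_s: 6.28
ee_pos: [0.422, 0.0484, 0.173]
tcp_rot: [-3.14, -0.002, 2.992]
ft_force: [0.1, 0.6, 0.0]
grip_width: 0.0702
```

```bash
python3 snap.py wrist w7
```

```text
6.2833 [0.422  0.0484 0.173 ] [-3.1404e+00 -2.4000e-03  2.9919e+00] [ 0.49  0.24 -0.58 -0.   -0.76 -0.64] [0.15 0.6  0.02] 0.07023567569795929
```

View pics/w7.png

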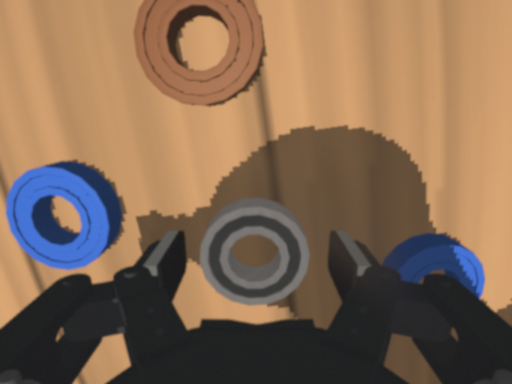

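Request:
apply_moves --steps '[0,0,0,0,0,0,0.3,0,0,0,0,0,0,0,0,0,0,0,0,0,-0.2,0,0,0,0,0,0,-0.2,0,0,0,0,0,0,-0.2]'

```text
time_s: 6.75
ee_pos: [0.4229, 0.0489, 0.1754]
tcp_rot: [3.141, 0.002, 2.992]
ft_force: [-1.4, -0.1, 5.5]
grip_width: 0.0498
```

Request:
apply_moves --steps '[0,0,0,0,0,0,-0.3,0,0,-0.4,0,0,0,-0.3,0,0,-1.0,0,0,0,-0.3,0,0,-1.7,0,0,0,-0.3,0,0,-2.4,0,0,0,-0.3]'

```text
time_s: 7.17
ee_pos: [0.4223, 0.0487, 0.2474]
tcp_rot: [3.141, -0.0, 2.991]
ft_force: [1.1, 0.7, -1.1]
grip_width: 0.0495
```

```bash
python3 snap.py wrist w8
```

```text
7.1667 [0.4223 0.0487 0.2474] [ 3.1415e+00 -1.0000e-04  2.9912e+00] [ 0.49  0.13 -0.48 -0.   -0.96 -0.64] [ 1.12  0.75 -1.1 ] 0.04954878958331583
```

View pics/w8.png

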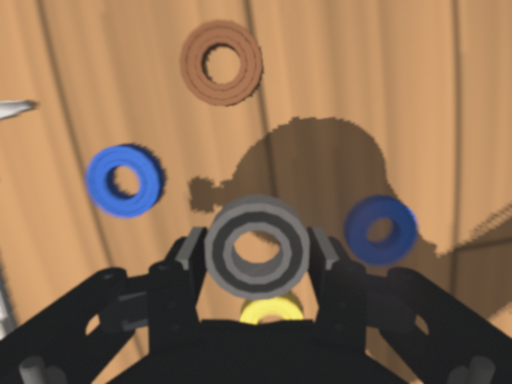

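```bash
python3 - <<'E'
from h import *
im=cv2.imread('pics/w5.png');cv2.imwrite('pics/w5c.png',cv2.resize(im[150:300,280:480],None,fx=4,fy=4,interpolation=cv2.INTER_CUBIC))
E
```

```text
(no output)
```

View pics/w5c.png

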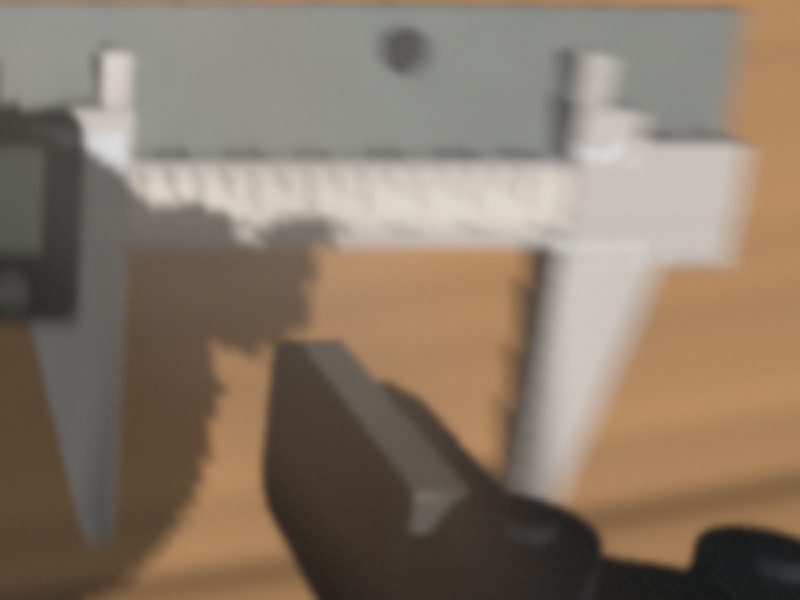

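```bash
python3 - <<'E'
from h import *
s=np.load('pics/w5.npy',allow_pickle=True).item()
c=lambda a,b:(280+a/4,150+b/4)
A=ray(s['p'],[c(127,255),c(552,250),c(112,530),c(515,480)],.012);print(A.round(4))
psi=-.1524;x=np.array([np.cos(psi),np.sin(psi),0]);y=np.array([-np.sin(psi),np.cos(psi),0])
F=np.array([.5564,-.1321,0])+.001*y
for P in A: print('x %.4f y %.4f'%((P-F)@x,(P-F)@y))
T=F+.010*x+.034*y;print('target',T)
o=np.load('pics/w8.npy',allow_pickle=True).item()['o'];e=R.from_euler('xyz',o['tcp_rot']).as_matrix()
d=T-o['ee_pos'];d[2]=0;print(e.T@d/.03)
E
```

```text
[[ 0.6239 -0.059   0.012 ]
 [ 0.6123 -0.1386  0.012 ]
 [ 0.5669 -0.0504  0.012 ]
 [ 0.5644 -0.1314  0.012 ]]
x 0.0556 y 0.0815
x 0.0563 y 0.0010
x -0.0021 y 0.0813
x 0.0078 y 0.0010
target [ 0.57159747 -0.09902377  0.        ]
[-5.65766163e+00 -4.12336155e+00 -1.15169953e-03]
```

Request:
apply_moves --steps '[-0.9,-0.66,0,0,0,0,-0.3,-1.9,-1.38,0,0,0,0,-0.3,-2.9,-2.1,0,0,0,0,-0.3,-3.9,-2.85,0,0,0,0,-0.3,-4.9,-3.58,0,0,0,0,-0.3]'

```text
time_s: 7.63
ee_pos: [0.5528, -0.0809, 0.2466]
tcp_rot: [3.141, 0.001, 2.991]
ft_force: [0.7, 0.9, -1.0]
grip_width: 0.0496
```

Request:
apply_moves --steps '[-0.5,-0.35,0.3,0,0,0,-0.3,-0.75,-0.54,0.6,0,0,0,-0.3,-0.75,-0.54,0.9,0,0,0,-0.3,-0.75,-0.54,1.0,0,0,0,-0.3,-0.75,-0.54,1.0,0,0,0,-0.3]'

```text
time_s: 8.05
ee_pos: [0.5704, -0.0981, 0.215]
tcp_rot: [-3.141, -0.003, 2.991]
ft_force: [-0.0, -0.3, -1.2]
grip_width: 0.0493
```

```bash
python3 snap.py wrist w9;  python3 snap.py side s9; python3 - <<'E'
import cv2
im=cv2.imread('pics/s9.png');cv2.imwrite('pics/s9c.png',cv2.resize(im[110:260,170:350],None,fx=4,fy=4,interpolation=cv2.INTER_CUBIC))
E
```

```text
8.05 [ 0.5704 -0.0981  0.215 ] [-3.1415e+00 -3.1000e-03  2.9914e+00] [ 0.1   0.44 -0.13 -0.   -1.   -0.25] [-0.03 -0.35 -1.15] 0.04934236571103309
8.1 [ 0.5708 -0.098   0.216 ] [-3.1415e+00 -1.4000e-03  2.9920e+00] [ 0.1   0.44 -0.13 -0.   -1.01 -0.25] [-0.6   0.41 -0.49] 0.0495236365680457
```

View pics/w9.png

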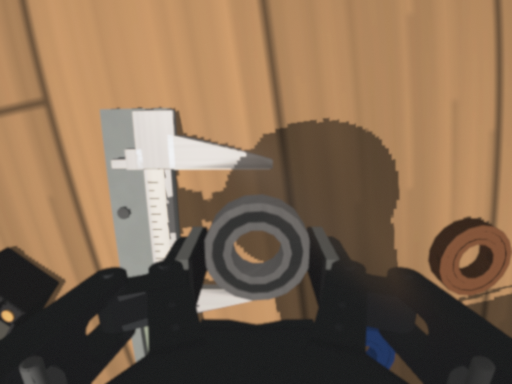

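View pics/s9c.png

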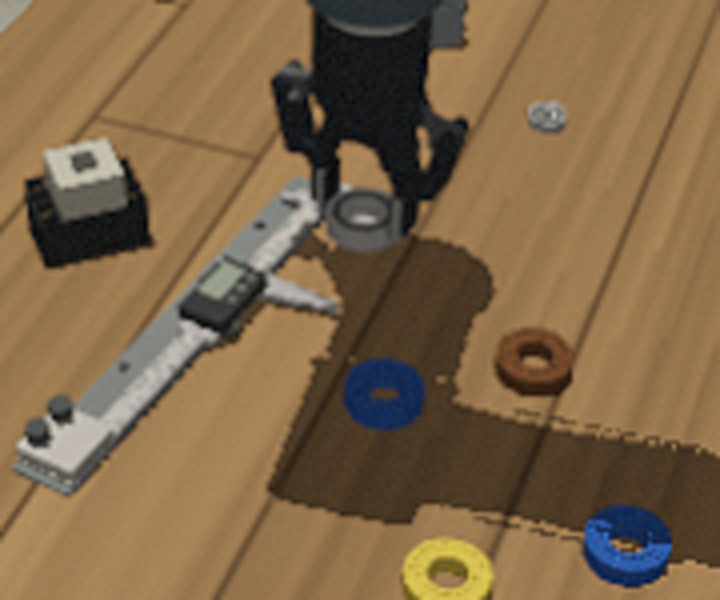

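```bash
python3 - <<'E'
from h import *
s=np.load('pics/w9.npy',allow_pickle=True).item()
A=ray(s['p'],[(272,162),(178,169),(180,135)],.012)
psi=-.1524;x=np.array([np.cos(psi),np.sin(psi),0]);y=np.array([-np.sin(psi),np.cos(psi),0])
F=np.array([.5564,-.1321,0])+.001*y
for P in list(A)+[np.array([.5706,-.098,0])]: print(P.round(4),'x %.4f y %.4f'%((P-F)@x,(P-F)@y))
E
```

```text
[ 0.5551 -0.1326  0.012 ] x -0.0012 y -0.0017
[ 0.6101 -0.1368  0.012 ] x 0.0538 y 0.0025
[ 0.6048 -0.156   0.012 ] x 0.0514 y -0.0173
[ 0.5706 -0.098   0.    ] x 0.0089 y 0.0349
```

Request:
apply_moves --steps '[0,0,0.35,0,0,0,-0.3,0,0,0.7,0,0,0,-0.3,0,0,1.0,0,0,0,-0.3,0,0,1.2,0,0,0,-0.3,0,0,1.28,0,0,0,-0.3]'

```text
time_s: 8.57
ee_pos: [0.571, -0.0987, 0.1761]
tcp_rot: [-3.141, -0.003, 2.991]
ft_force: [0.3, -0.0, -1.7]
grip_width: 0.0494
```

Request:
apply_moves --steps '[0,0,0.02,0,0,0,-0.3,0,0,0.04,0,0,0,-0.3,0,0,0.06,0,0,0,-0.3,0,0,0.06,0,0,0,-0.3,0,0,0.06,0,0,0,-0.3]'

```text
time_s: 8.98
ee_pos: [0.5718, -0.0988, 0.1764]
tcp_rot: [3.141, 0.001, 2.991]
ft_force: [-0.1, -0.7, -1.1]
grip_width: 0.0493
```

Request:
apply_moves --steps '[0,0,0.02,0,0,0,-0.3,0,0,0.04,0,0,0,-0.3,0,0,0.05,0,0,0,-0.3,0,0,0.05,0,0,0,-0.3,0,0,0.05,0,0,0,-0.3]'

```text
time_s: 9.4
ee_pos: [0.5717, -0.0988, 0.1754]
tcp_rot: [-3.142, 0.001, 2.991]
ft_force: [-1.9, 1.4, 4.3]
grip_width: 0.0496
```

Contact is felt at 4 N, so I open slightly, to about 60 mm.

Request:
apply_moves --steps '[0,0,0,0,0,0,0.25,0,0,0,0,0,0,0.35,0,0,0,0,0,0,0.4,0,0,0,0,0,0,0.4,0,0,0,0,0,0,0.4]'

```text
time_s: 9.82
ee_pos: [0.5716, -0.0988, 0.1745]
tcp_rot: [-3.142, -0.0, 2.991]
ft_force: [-0.4, 0.2, -0.2]
grip_width: 0.0597
```

```bash
python3 snap.py wrist w10
```

```text
9.8167 [ 0.5716 -0.0988  0.1745] [-3.1415e+00 -1.0000e-04  2.9910e+00] [ 0.1   0.48 -0.18  0.   -0.91 -0.25] [-0.39  0.17 -0.19] 0.059730399998366386
```

View pics/w10.png

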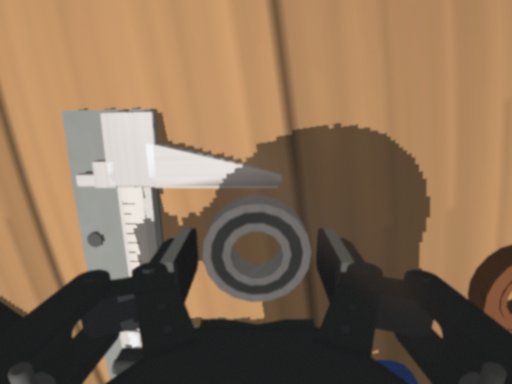

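Request:
apply_moves --steps '[0,0,-0.4,0,0,0,0.4,0,0,-1.2,0,0,0,0.4,0,0,-2.0,0,0,0,0.4,0,0,-2.5,0,0,-0.7,0.7,0,0,-2.5,0,0,-1.8,1]'

```text
time_s: 10.28
ee_pos: [0.5729, -0.0989, 0.2537]
tcp_rot: [-3.141, 0.007, -3.1]
ft_force: [0.7, -0.1, 0.3]
grip_width: 0.0813
```

```bash
python3 - <<'E'
from h import *
from plant import r
o=r.observe();e=R.from_euler('xyz',o['tcp_rot']).as_matrix();print(o['ee_pos'],o['tcp_rot'])
d=np.array([.6422,-.0218,.25])-o['ee_pos'];print(e.T@d/.03)
E
```

```text
[ 0.57291198 -0.09893417  0.25368883] [-3.14063731  0.0070658  -3.09989559]
[-2.41384203  2.472761    0.13765787]
```

Request:
apply_moves --steps '[-0.6,0.6,0,0,0,-1.1,1,-1.2,1.2,0,0,0,-2.2,1,-1.8,1.8,0,0,0,-3.3,1,-2.4,2.47,0,0,0,-4.4,1,-2.41,2.47,0,0,0,-5.5,1]'

```text
time_s: 10.7
ee_pos: [0.6433, -0.0189, 0.249]
tcp_rot: [-3.141, 0.001, -2.519]
ft_force: [-1.1, -0.9, -0.8]
grip_width: 0.0857
```

Request:
apply_moves --steps '[0,0,0,0,0,-1.1,1,0,0,0,0,0,-2.2,1,0,0,0,0,0,-3.3,1,0,0,0,0,0,-4.4,1,0,0,0,0,0,-5.5,1]'

```text
time_s: 11.12
ee_pos: [0.6411, -0.022, 0.2494]
tcp_rot: [3.141, -0.0, -1.946]
ft_force: [0.2, -1.0, -0.2]
grip_width: 0.0855
```

Request:
apply_moves --steps '[0,0,0,0,0,-1.1,1,0,0,0,0,0,-2.15,1,0,0,0,0,0,-2.15,1,0,0,0,0,0,-2.15,1,0,0,0,0,0,-2.15,1]'

```text
time_s: 11.53
ee_pos: [0.6411, -0.022, 0.2495]
tcp_rot: [3.141, -0.0, -1.73]
ft_force: [0.5, 0.4, -0.1]
grip_width: 0.0855
```

```bash
python3 snap.py wrist w11;python3 - <<'E'
from h import *
from plant import r
o=r.observe();e=R.from_euler('xyz',o['tcp_rot']).as_matrix();print(o['ee_pos'],o['tcp_rot'])
d=np.array([.6422,-.0218,.176])-o['ee_pos'];print(e.T@d/.03)
E
```

```text
11.5333 [ 0.6411 -0.022   0.2495] [ 3.1414e+00 -1.0000e-04 -1.7299e+00] [ 0.21  0.52  0.1   0.   -1.15  1.2 ] [ 0.52  0.39 -0.13] 0.08550523180712707
[ 0.64106985 -0.02203071  0.24952167] [ 3.14152700e+00 -2.26377332e-05 -1.72928013e+00]
[-0.01359483 -0.03614692  2.45071961]
```

View pics/w11.png

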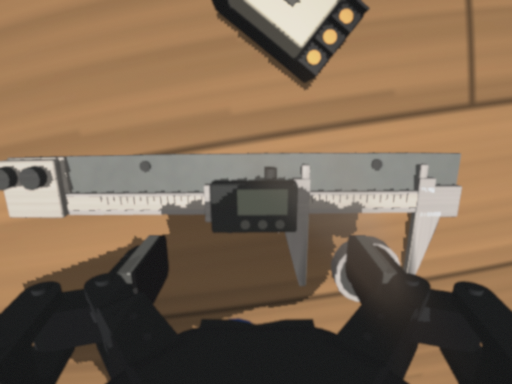

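Request:
apply_moves --steps '[0,0,0.7,0,0,-0.06,1,0,0,1.4,0,0,-0.06,1,0,0,2.0,0,0,-0.06,1,0,0,2.3,0,0,-0.06,1,0,0,2.45,0,0,-0.06,1]'

```text
time_s: 12.0
ee_pos: [0.6406, -0.0221, 0.1745]
tcp_rot: [3.139, -0.001, -1.722]
ft_force: [-0.1, -0.5, -0.4]
grip_width: 0.0852
```

Request:
apply_moves --steps '[0.15,0,0,0,0,0,1,0.3,0,0,0,0,0,1,0.45,0,0,0,0,0,1,0.6,0,0,0,0,0,1,0.7,0,0,0,0,0,1]'

```text
time_s: 12.42
ee_pos: [0.6383, -0.0433, 0.1772]
tcp_rot: [-3.139, 0.001, -1.721]
ft_force: [0.4, 2.8, 1.1]
grip_width: 0.0853
```

```bash
python3 snap.py wrist w12
```

```text
12.4167 [ 0.6383 -0.0433  0.1772] [-3.1393e+00  9.0000e-04 -1.7209e+00] [ 0.18  0.58  0.   -0.   -0.99  1.24] [0.37 2.82 1.12] 0.08533078883307252
```

View pics/w12.png

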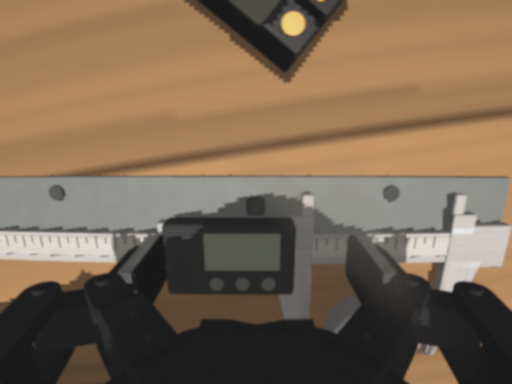

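Request:
apply_moves --steps '[0.08,0,0,0,0,0,1,0.16,0,0,0,0,0,1,0.24,0,0,0,0,0,1,0.32,0,0,0,0,0,1,0.4,0,0,0,0,0,1]'

```text
time_s: 12.88
ee_pos: [0.6362, -0.0548, 0.1762]
tcp_rot: [-3.141, 0.0, -1.72]
ft_force: [0.9, 2.7, 2.9]
grip_width: 0.0855
```

Request:
apply_moves --steps '[0.02,0,0,0,0,0,1,0.04,0,0,0,0,0,1,0.06,0,0,0,0,0,1,0.08,0,0,0,0,0,1,0.1,0,0,0,0,0,1]'

```text
time_s: 13.3
ee_pos: [0.6358, -0.0576, 0.1761]
tcp_rot: [-3.141, 0.0, -1.72]
ft_force: [2.0, 2.1, 1.6]
grip_width: 0.0852
```

```bash
python3 snap.py wrist w13; python3 snap.py side s13; python3 - <<'E'
import cv2
im=cv2.imread('pics/s13.png');cv2.imwrite('pics/s13c.png',cv2.resize(im[120:240,190:310],None,fx=5,fy=5,interpolation=cv2.INTER_CUBIC))
E
```

```text
13.3 [ 0.6358 -0.0576  0.1761] [-3.1413e+00  1.0000e-04 -1.7203e+00] [ 0.15  0.58 -0.   -0.   -0.99  1.27] [2.03 2.11 1.57] 0.08524126040379905
13.35 [ 0.6357 -0.0577  0.1761] [-3.1414  0.     -1.7204] [ 0.15  0.58 -0.    0.   -0.99  1.27] [1.   2.17 0.85] 0.0853027881433319
```

View pics/w13.png

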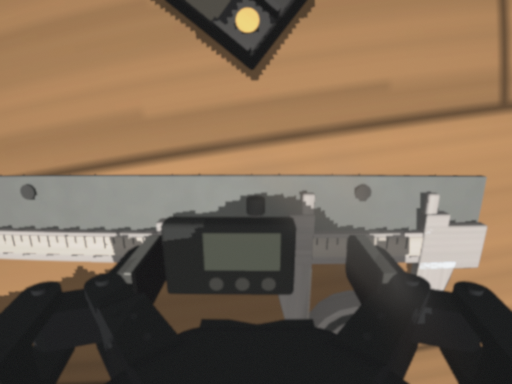

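View pics/s13c.png

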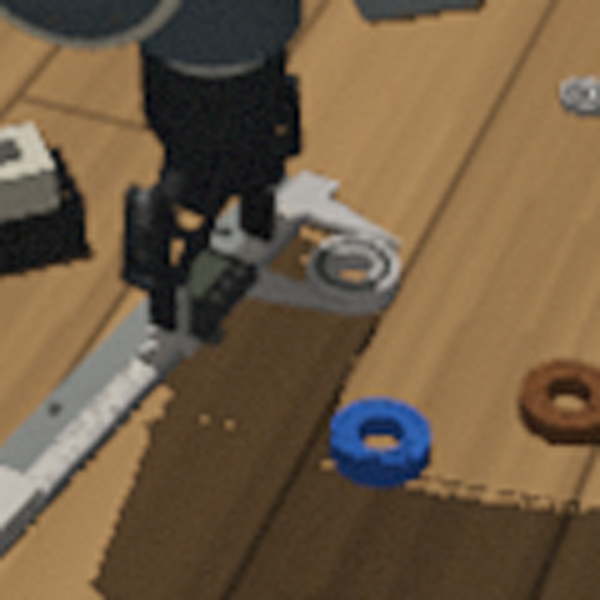

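Request:
apply_moves --steps '[0.01,0,0,0,0,0,1,0.02,0,0,0,0,0,1,0.03,0,0,0,0,0,1,0.04,0,0,0,0,0,1,0.05,0,0,0,0,0,1]'

```text
time_s: 13.82
ee_pos: [0.6355, -0.0591, 0.1761]
tcp_rot: [-3.141, 0.0, -1.72]
ft_force: [1.6, 2.9, 2.1]
grip_width: 0.0853
```

Request:
apply_moves --steps '[0.005,0,0,0,0,0,1,0.01,0,0,0,0,0,1,0.015,0,0,0,0,0,1,0.02,0,0,0,0,0,1,0.025,0,0,0,0,0,1]'

```text
time_s: 14.23
ee_pos: [0.6354, -0.0599, 0.1761]
tcp_rot: [-3.142, 0.0, -1.72]
ft_force: [1.0, 2.4, 1.9]
grip_width: 0.0855
```

Request:
apply_moves --steps '[0.005,0,0,0,0,0,1,0.01,0,0,0,0,0,1,0.015,0,0,0,0,0,1,0.02,0,0,0,0,0,1,0.025,0,0,0,0,0,1]'

```text
time_s: 14.65
ee_pos: [0.6353, -0.0606, 0.1761]
tcp_rot: [-3.142, 0.0, -1.72]
ft_force: [2.2, 2.1, 0.8]
grip_width: 0.0854
```

Request:
apply_moves --steps '[0.005,0,0,0,0,0,1,0.01,0,0,0,0,0,1,0.015,0,0,0,0,0,1,0.02,0,0,0,0,0,1,0.025,0,0,0,0,0,1]'

```text
time_s: 15.07
ee_pos: [0.6352, -0.0609, 0.1761]
tcp_rot: [-3.141, 0.001, -1.72]
ft_force: [2.3, 5.8, 0.8]
grip_width: 0.0853
```

Request:
apply_moves --steps '[0.005,0,0,0,0,0,1,0.01,0,0,0,0,0,1,0.01,0,0,0,0,0,1,0.015,0,0,0,0,0,1,0.015,0,0,0,0,0,1]'

```text
time_s: 15.48
ee_pos: [0.6352, -0.0611, 0.176]
tcp_rot: [-3.141, 0.001, -1.72]
ft_force: [2.3, 6.1, 0.6]
grip_width: 0.0853
```

Request:
apply_moves --steps '[0.005,0,0,0,0,0,1,0.01,0,0,0,0,0,1,0.01,0,0,0,0,0,1,0.015,0,0,0,0,0,1,0.015,0,0,0,0,0,1]'

```text
time_s: 15.9
ee_pos: [0.6352, -0.0612, 0.1761]
tcp_rot: [-3.141, 0.002, -1.72]
ft_force: [1.7, 6.9, 0.7]
grip_width: 0.0854
```

Request:
apply_moves --steps '[0.01,0,0,0,0,0,1,0.02,0,0,0,0,0,1,0.03,0,0,0,0,0,1,0.03,0,0,0,0,0,1,0.03,0,0,0,0,0,1]'

```text
time_s: 16.32
ee_pos: [0.6351, -0.0615, 0.176]
tcp_rot: [-3.141, 0.003, -1.72]
ft_force: [2.8, 9.5, 1.1]
grip_width: 0.0857
```

```bash
python3 snap.py wrist w14; python3 snap.py side s14; python3 - <<'E'
import cv2
im=cv2.imread('pics/s14.png');cv2.imwrite('pics/s14c.png',cv2.resize(im[120:240,190:310],None,fx=5,fy=5,interpolation=cv2.INTER_CUBIC))
E
```

```text
16.3167 [ 0.6351 -0.0615  0.176 ] [-3.1409e+00  2.8000e-03 -1.7202e+00] [ 0.15  0.58 -0.   -0.   -0.99  1.28] [2.83 9.53 1.05] 0.08572162335880697
16.3667 [ 0.6351 -0.0615  0.176 ] [-3.1409e+00  2.7000e-03 -1.7202e+00] [ 0.15  0.58 -0.   -0.   -0.99  1.28] [ 1.52 10.5   0.95] 0.0856750589414821
```

View pics/s14c.png

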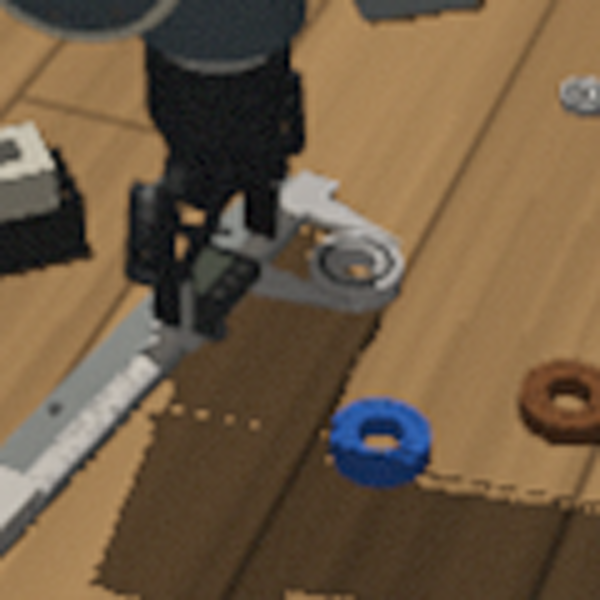

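About 10 N is on the wrist, so roughly 8 N on the part after slider friction. I back off 12 mm (slack is 25 mm) and lift.

Request:
apply_moves --steps '[0,0,0,0,0,0,1,-0.05,0,0,0,0,0,1,-0.15,0,0,0,0,0,1,-0.3,0,0,0,0,0,1,-0.4,0,0,0,0,0,1]'

```text
time_s: 16.83
ee_pos: [0.6362, -0.0514, 0.1756]
tcp_rot: [3.14, -0.001, -1.721]
ft_force: [0.9, -0.6, -0.6]
grip_width: 0.0856
```

Request:
apply_moves --steps '[0,0,-0.4,0,0,0,1,0,0,-1.2,0,0,0,1,0,0,-2.2,0,0,0,1,0,0,-3.3,0,0,0,1,0,0,-4.4,0,0,0,1]'

```text
time_s: 17.25
ee_pos: [0.6361, -0.0515, 0.3089]
tcp_rot: [3.139, -0.001, -1.721]
ft_force: [1.8, 0.3, 0.8]
grip_width: 0.0855
```

Request:
apply_moves --steps '[0,1.0,-0.7,0,0,0,1,0,2.0,-1.2,0,0,0,1,0,3.0,-1.4,0,0,0,1,0,3.0,-1.4,0,0,0,1,0,3.0,-1.4,0,0,0,1]'

```text
time_s: 17.67
ee_pos: [0.5464, -0.0379, 0.3511]
tcp_rot: [-3.141, 0.0, -1.72]
ft_force: [1.1, -0.3, -0.3]
grip_width: 0.0854
```

```bash
python3 snap.py wrist w15; python3 snap.py top t15; python3 - <<'E'
import cv2
im=cv2.imread('pics/w15.png');cv2.imwrite('pics/w15c.png',cv2.resize(im[30:200,200:400],None,fx=4,fy=3.5,interpolation=cv2.INTER_CUBIC))
E
```

```text
17.6667 [ 0.5464 -0.0379  0.3511] [-3.1406  0.     -1.7199] [ 0.22  0.27 -0.01  0.   -1.29  1.2 ] [ 1.14 -0.3  -0.3 ] 0.08544437649996117
17.7167 [ 0.5472 -0.0379  0.3504] [-3.1414e+00 -3.0000e-04 -1.7202e+00] [ 0.22  0.27 -0.    0.   -1.29  1.21] [-0.07  0.87  0.15] 0.08532069646922626
```

View pics/w15.png

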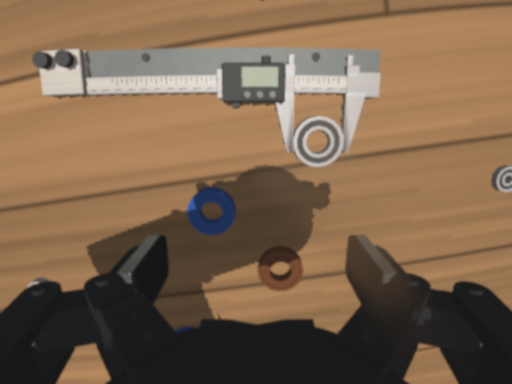

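View pics/w15c.png

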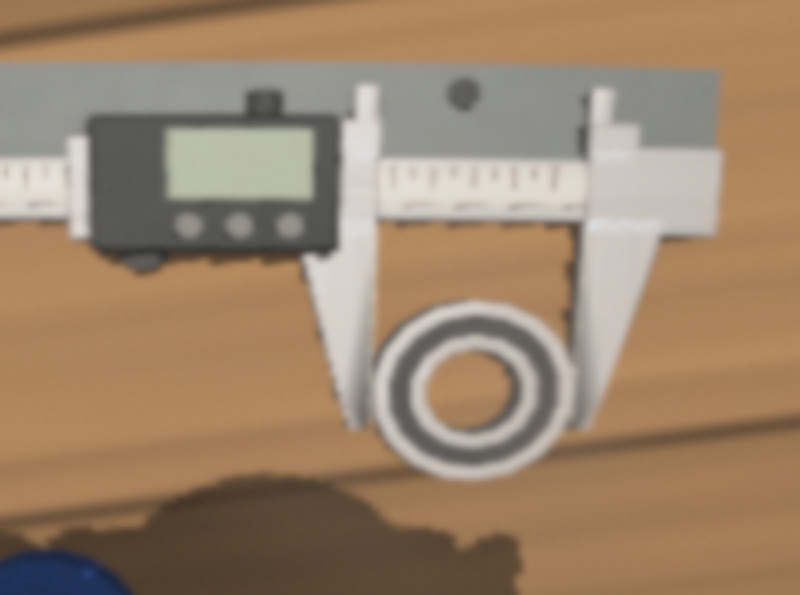

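View pics/t15.png

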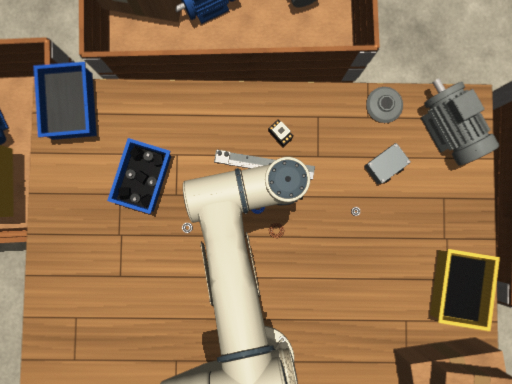

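```bash
python3 - <<'E'
from h import *
from plant import r
s=np.load('pics/w15.npy',allow_pickle=True).item();c=lambda a,b:(200+a/4,30+b/3.5)
A=ray(s['p'],[c(378,240),c(580,240),c(583,428),c(354,428)],.012);B=ray(s['p'],[c(475,391)],.015)[0]
psi=-.1524;x=np.array([np.cos(psi),np.sin(psi),0]);y=np.array([-np.sin(psi),np.cos(psi),0])
print('gap',(A[0]-A[1])@y,'bearing from fixed root face',(B-A[1])@y,'from tip x',(B-A[2])@x,(B-A[3])@x)
print(r.close_job())
E
```

```text
gap 0.05047807528451603 bearing from fixed root face 0.024845596066216454 from tip x 0.01093882784532373 0.011382821575124229
the job is handed in; nothing more can be done
None
```

The caliper is closed on the largest bearing, and the job is handed in at about 18 s of the 62 s allowed. `close_job` gives no verdict.

**What I did:** I pushed the slider open to a gap of about 80 mm. I picked up the grey 52 mm bearing, set it flat between the long jaws and let go. Then I pushed the housing shut in small steps until the wrist read about 10 N. With roughly 2 N of slider friction, that is about 8 N on the bearing. After that I backed off and lifted clear.

**What the last checks showed:**
- **Fit:** in the last wrist picture the bearing touches both jaws, with its centre about 11 mm inside the tips. The gripper touches nothing.
- **Opening:** the picture gives 50.5 mm, with the bearing centre 24.8 mm from the fixed jaw. A closed caliper should give 52 and 26 mm. Both readings are about 1.3 mm low, which is within the 2 mm calibration error and the limits. They do sit close to the lower limits (50 and 24.5 mm).
- **Other objects:** by eye in the last top view, the two small bearings, the junction box and the contactor are where they started. I did not measure them.

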